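Lay a rinsed jar on its side in the drainer

ROBOT

A 7-joint arm with a two-finger parallel gripper is mounted at the origin on the work surface. World frame = base frame: x ahead of the robot, y to its left, z up, the work surface at z = 0. Lengths are in m, angles in rad, forces in N, time in s.
With the tool pointing down it reaches from about 0.35 to 0.9 m from the base axis. Payload 8.1 kg.
Tool frame: the origin (TCP) lies at the very end of the fingers, on their centre line; the grasp point (between the pads) lies 19 mm behind it; z points along the fingers, x is the direction in which the jaws open and shut, and the axes are right-handed (so a half turn about z gives the same grasp; the last joint's range is limited). The gripper opens to 85 mm and grips with 20 to 120 N. Pads are 22 mm wide; open, the fingers measure 114 mm over their backs; the gripper's body (76 mm by 85 mm) begins 54 mm behind the grasp point. The pads swing forward as they close: fully open they stand 13 mm farther back than shut.
Start: joints at [-1.412, 0.434, 0.025, 1.573, -0.012, 1.134, -0.075], TCP at [0.162, 0.604, 0.231] pointing down, gripper open.
Joint ranges: [-2.62, 2.62], [-0.44, 2.09], [-1.27, 1.32], [0.08, 2.57], [-1.32, 4.46], [0.12, 2], [-2.74, 2.74]. Speed limits (rad/s): [2.22, 2.22, 3.01, 3.01, 3.14, 3.14, 3.14].

INTERFACE

Orientations are given as a 3x3 rotation matrix whose columns are the frame's x, y, z axes.
In Python, from cell import arm gives the robot as it stands.
- The arm moves only by the shell command python3 -m crank 'ROWS' [FORCE]. ROWS is JSON, a list of rows, each a list of 3 entries, a list of its own where there are three numbers: the closure in counts, from 0 (fully open) to 255 (shut), then the shift along the tool's x, y, z in cm, then the turn, a rotation vector about the tool's x, y, z in rad. A call has exactly 10 rows; each row shifts and turns the pose as measured when the row begins, along the tool's axes as they then stand; what a row does not reach is not made up. A row lasts 1/12 s, in which the tool goes at most 41.7 mm and 7.16 degrees, less where a joint would pass 70% of its speed; a pose out of reach is approached as far as the arm can. A call is refused whole if a number of a shift passes 4.17 or a number of a turn 0.125, either way. A call with a gripper value outside its range is refused whole. The fingers move at their own pace and stop on an object; FORCE is the grip in N (left out, the last holds). Time passes only in rows, so rows that do not move let the fingers close, or fill a call up. It gives the time, the measured TCP pose, the force and the opening at its end, in the units of the state.
- arm.observe(): the state, without advancing time (a new reading comes with each control period).
- arm.capture(name): name is "scene" or "top" or "wrist"; returns the picture (400x640x3 uint8, red, green, blue); there is no depth.
- arm.get_calibration(name): a dict with "fx", "fy", "cx", "cy" (pixels), "rvec" (rotation vector, rad) and "tvec" (3), from world to camera coordinates, as OpenCV has them. Camera axes: x right, y down, z forward; pixel columns grow to the right and rows downward; lengths in m; the calibration is good to about 2 mm. A picture is of the moment at which its call begins: read the wrist's pose just before it. get_calibration takes no time and is no camera call; for the wrist camera it gives the pose at the moment of the call.
- arm.hand_in(): hands the job in, once; it reports no verdict.
The state is a dict: "t": time; "joint_pos": joint angles; "joint_velocities": joint speeds; "tau": joint torques, N m; "tool_pos": TCP position; "orientation": TCP orientation; "ft_force": force on the tool from outside, world axes, zero at the start; "torque": the same for the moment, N m; "finger_gap": finger opening in m.
Only numpy, scipy, OpenCV 4.12 (cv2) and the standard library are available. Lean on these libraries where they do the work, as an engineer would, in place of code of your own. Each camera call takes 0.05 s, during which the arm holds its last target.

TASK

Lay the tall jar down on its side in the draining tray to dry: with your fingertips, without pinching or lifting it, tip it over the low stop ribs at its foot and steady it all the way down, so that it settles gently on the two long ribs in front of it. Its foot stays at the stop and its mouth points along the ribs to the other end. Leave everything else on the bench as it stands.

Things in the scene. Friction and masses are not known exactly. Their poses are not given: they have to be found in the camera images.
- tray: grey moulded draining tray, 350 x 290 mm, fixed on the bench, floor 3 mm thick, rim 8 mm high. Origin: centre of its underside; x axis along the long ribs towards the landing where both jars stand; z up. Long ribs (8 mm wide, tops 14 mm above the bench) run from x = -166 to 56 mm at y = -100, -40, 40, 100 mm: two lanes, centres y = -70 and 70 mm; a jar lies between the two ribs of a lane
- stop_left (a point): on the tray floor at the stop of the lane at the tray's y = 70 mm, on the lane's centre line, level with the faces of its two stop ribs (tray x = 60 mm). Stop ribs: 5 mm high, 29 mm long, across the lane's ends, with a 52 mm gap between them; the front of a jar's foot bears on both and bulges 7 mm into the gap, so the jar can tip over them freely
- stop_right (a point): the same for the lane at the tray's y = -70 mm
- jar: tall jar: open pale greenish glass, 205 mm high, 100 mm wide, about 0.5 kg (varies by a quarter), wall 4.5 mm; straight sides to 160 mm, then a shoulder. It stands upright on the tray floor at the stop of one lane (either), up to 4 mm from it. Origin: centre of its underside; z axis: to its mouth. Tipped about 30 degrees it passes its balance. Lying, its axis is 55 mm above the bench
- jar_mouth (a point): centre of the tall jar's mouth, level with the rim, 205 mm above its underside. The mouth is 80 mm wide inside, the neck 89 mm outside, straight for the top 26 mm
- jar_mid (a point): point on the tall jar's axis 100 mm above its underside
- short_jar: bystander: open jar of the same glass and width, only 105 mm high, standing at the stop of the other lane; origin: centre of its underside
- jar_lid: bystander: flat black screw lid, 96 mm across, 13 mm thick, lying on the bench behind the jars; origin: centre of its underside
- tumbler: bystander: drinking glass, 72 mm across, 100 mm high; origin: centre of its underside
- mug: bystander: white mug, 82 mm across, 95 mm high; origin: centre of its underside
- tea_tin: bystander: aluminium tin with a small knob on its lid, 94 mm across, 124 mm high; origin: centre of its underside
- teaspoon: bystander: steel spoon 150 mm long lying on the bench; origin: near its middle, on the bench
Mind the look-alikes: they are no part of the job. Leave any orange or yellow look-alike of the jar alone.

How it is judged:
By the outcome, as a careful person would: the job done as asked, in the order asked, and still so for the second after the job is handed in, with the robot touching nothing.
It also fails if it takes over 54 s, if anything falls off the work surface, if the arm or the gripper's body presses on something with over 40 N, if the wrist force passes 120 N, or if a joint passes its speed limit or range.

## Working session

There is one attempt and no reset: what is moved stays moved. The work goes in short steps, Python scripts to look and compute and a shell command to move; the robot and the scene stay as the last step left them, time stands still between calls to the robot, and variables do not carry over. Pictures are saved under pics/ and viewed, and the job is handed in when it is done.

```bash
ls; mkdir -p pics; python3 - <<'E'
from cell import arm
import cv2,json
s=arm.observe(); print({k:(v if not hasattr(v,'round') else v) for k,v in s.items()})
for n in("scene","top","wrist"):
    c=arm.get_calibration(n); print(n,c)
    im=arm.capture(n); cv2.imwrite(f"pics/{n}0.png",im[:,:,::-1])
E
```

```text
pics
{'t': 0.0, 'joint_pos': array([-1.41160562,  0.43518752,  0.02493694,  1.5741275 , -0.01161086,
        1.13399507, -0.07511155]), 'joint_velocities': array([ 0.00136434,  0.00026885, -0.00110051,  0.00087823,  0.00086171,
        0.00029465,  0.00049415]), 'tau': array([-3.73604507e-04, -6.70472288e+01,  1.02525428e+00, -3.16221499e+01,
        1.56153372e-02,  1.24052603e-02,  5.23146326e-06]), 'tool_pos': array([0.1616542 , 0.60319292, 0.23053582]), 'orientation': array([[ 2.58862196e-01,  9.65914219e-01, -2.92853795e-04],
       [ 9.65912990e-01, -2.58862335e-01, -1.54515529e-03],
       [-1.56829629e-03,  1.17111007e-04, -9.99998763e-01]]), 'ft_force': array([-0.14637433, -0.5616012 , -0.48904758]), 'torque': array([-0.03448282,  0.01906514,  0.01023094]), 'finger_gap': 0.08587252120088885}
scene {'fx': 377.6674777633003, 'fy': 377.6674777633003, 'cx': 316.6771629103969, 'cy': 195.35919247378686, 'rvec': array([ 1.97033584,  1.3967672 , -0.5757551 ]), 'tvec': array([-0.17890154, -0.27958811,  1.57848123])}
top {'fx': 429.1726596576113, 'fy': 429.1726596576113, 'cx': 320.59753734384395, 'cy': 200.47873192797837, 'rvec': array([ 2.1261213 , -2.08918131,  0.21999775]), 'tvec': array([-0.03929758,  0.59130958,  1.35004348])}
wrist {'fx': 324.6827832027404, 'fy': 324.6827832027404, 'cx': 314.6965858161963, 'cy': 198.8703706212563, 'rvec': array([-2.28518456, -1.75448805, -0.27372368]), 'tvec': array([-0.6239939 , -0.03912509,  0.37979701])}
```

View pics/scene0.png

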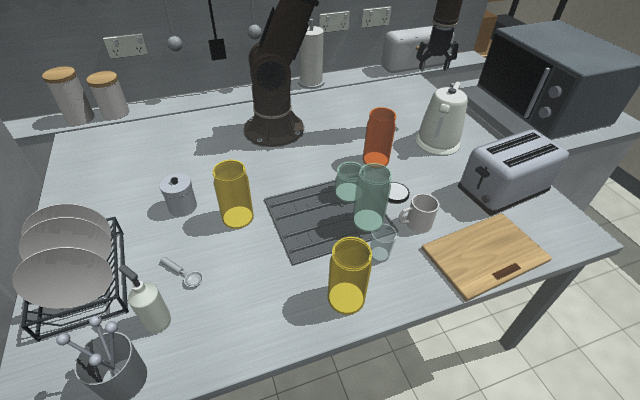

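View pics/top0.png

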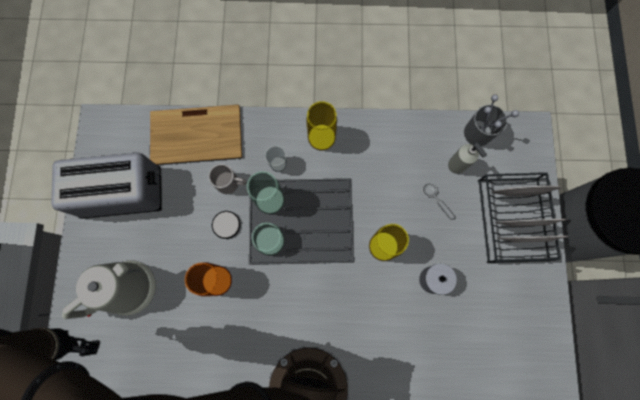

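View pics/wrist0.png

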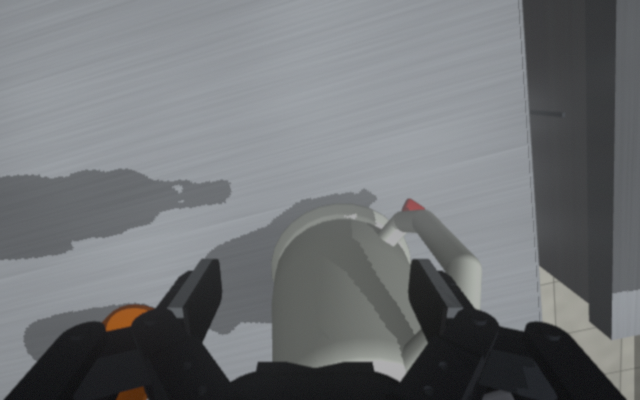

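```bash
python3 - <<'E'
import cv2
a=cv2.imread("pics/top0.png")[145:275,195:365]; cv2.imwrite("pics/top0c.png",cv2.resize(a,None,fx=4.5,fy=4.5,interpolation=cv2.INTER_CUBIC))
a=cv2.imread("pics/scene0.png")[145:275,255:445]; cv2.imwrite("pics/scene0c.png",cv2.resize(a,None,fx=4,fy=4,interpolation=cv2.INTER_CUBIC))
E
```

```text
(no output)
```

View pics/top0c.png

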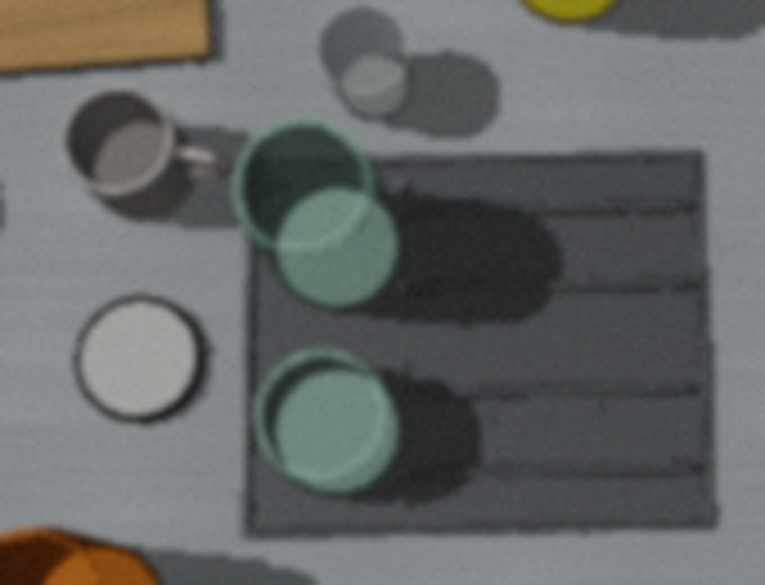

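View pics/scene0c.png

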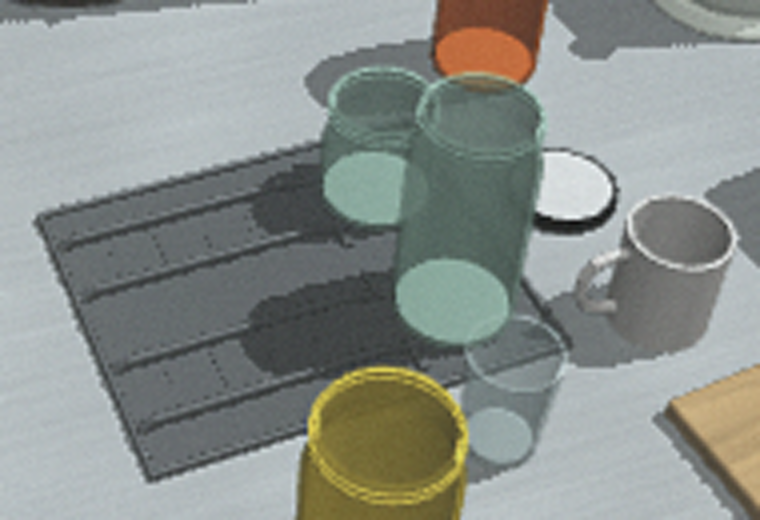

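```bash
cat > h.py <<'E'
from cell import arm
import numpy as np, cv2
def ray(name,uv,z):
    c=arm.get_calibration(name);R,_=cv2.Rodrigues(c['rvec']);t=c['tvec']
    d=R.T@np.array([(uv[0]-c['cx'])/c['fx'],(uv[1]-c['cy'])/c['fy'],1]);o=-R.T@t
    return o+d*(z-o[2])/d[2]
def proj(name,P):
    c=arm.get_calibration(name);K=np.array([[c['fx'],0,c['cx']],[0,c['fy'],c['cy']],[0,0,1]])
    return cv2.projectPoints(np.array(P,float).reshape(-1,3),c['rvec'],c['tvec'],K,None)[0][:,0]
def T(x,y):return (195+x/4.5,145+y/4.5)
def S(x,y):return (255+x/4,145+y/4)
E
python3 - <<'E'
from h import *
np.set_printoptions(precision=4,suppress=True)
cs=[(250,160),(703,152),(715,525),(247,535)]
P=np.array([ray('top',T(*c),.008) for c in cs]);print('traytop',P,P.mean(0))
cs=[(40,218),(152,480)]
print('scene',[ray('scene',S(*c),.008) for c in cs], ray('scene',S(572,347),.008))
for n,u,z in [('jarbase',(337,246),.0075),('jarrim',(303,186),.208),('sbase',(337,432),.0075),('srim',(325,420),.108),('lid',(140,357),.013),('mugrim',(118,142),.095),('mughandle',(210,158),.05),('tumrim',(362,48),.1),('tumbase',(374,87),.003)]:
  print(n,ray('top',T(*u),z))
for n,u,z in [('jarbase',(453,300),.0075),('jarrim',(480,118),.208),('sbase',(375,187),.0075),('srim',(381,108),.108),('lid',(573,188),.013),('mugrim',(680,233),.095),('mughandle',(590,270),.05),('tumrim',(517,354),.1)]:
  print('S',n,ray('scene',S(*u),z))
E
```

```text
traytop [[ 0.67    0.2149  0.008 ]
 [ 0.6824 -0.1332  0.008 ]
 [ 0.3978 -0.1428  0.008 ]
 [ 0.3844  0.2022  0.008 ]] [0.5337 0.0353 0.008 ]
scene [array([ 0.4075, -0.1395,  0.008 ]), array([ 0.6913, -0.1291,  0.008 ])] [0.6785 0.2146 0.008 ]
jarbase [0.6037 0.1452 0.0075]
jarrim [0.6006 0.1439 0.208 ]
sbase [0.4618 0.1391 0.0075]
srim [0.4583 0.1355 0.108 ]
lid [0.5149 0.2885 0.013 ]
mugrim [0.6591 0.2959 0.095 ]
mughandle [0.6601 0.2375 0.05  ]
tumrim [0.7316 0.1215 0.1   ]
tumbase [0.7316 0.1224 0.003 ]
S jarbase [0.6035 0.1485 0.0075]
S jarrim [0.6121 0.1411 0.208 ]
S sbase [0.4627 0.1413 0.0075]
S srim [0.4743 0.1335 0.108 ]
S lid [0.5238 0.2987 0.013 ]
S mugrim [0.6664 0.2968 0.095 ]
S mughandle [0.6432 0.2418 0.05  ]
S tumrim [0.7368 0.1231 0.1   ]
```

The two pale green open jars are both on the tray. The one at top (265,193), scene (372,197), is the tall jar: its rim sits far from its base disc, and it fits 205 mm in both views. The one at top (268,238), scene (349,182), is the short jar. The yellow and orange jars off the tray are look-alikes. So the tall jar is at stop_right (far lane), base at about (0.603, 0.145).

Next I lift off, turn the jaws to the lane direction and travel.

```bash
python3 -m crank '[[200,[0,0,-3.3],[0,0,-0.1]],[200,[0,0,-3.3],[0,0,-0.1]],[200,[0,0,-3.3],[0,0,-0.1]],[200,[-3.5,2.1,0],[0,0,0]],[200,[-3.5,2.1,0],[0,0,0]],[200,[-3.5,2.1,0],[0,0,0]],[200,[-3.5,2.1,0],[0,0,0]],[200,[-3.5,2.1,0],[0,0,0]],[200,[-3.5,2.1,0],[0,0,0]],[200,[-3.5,2.1,0],[0,0,0]]]' 20
```

```text
t: 0.98
tool_pos: [0.3182, 0.3664, 0.3308]
orientation: [[-0.071, 0.997, -0.005], [0.997, 0.071, -0.004], [-0.004, -0.005, -1.0]]
ft_force: [1.0, 1.2, 0.5]
finger_gap: 0.0187
```

```bash
python3 -m crank '[[200,[-3.5,2.1,0],[0,0,0.035]],[200,[-3.5,2.1,0],[0,0,0]],[200,[-3.5,2.1,0],[0,0,0]],[200,[-3.5,2.1,0],[0,0,0]],[200,[-3.5,2.1,0],[0,0,0]],[200,[-3.5,2.1,0],[0,0,0]],[200,[-3.5,2.1,0],[0,0,0]],[200,[-3.5,2.1,0],[0,0,0]],[200,[-3.5,2.1,0],[0,0,0]],[200,[-3.5,2.1,0],[0,0,0]]]'; python3 - <<'E'
from cell import arm
print(arm.observe()['joint_pos'].round(3))
E
```

```text
t: 1.82
tool_pos: [0.5408, 0.0144, 0.3314]
orientation: [[-0.035, 0.999, -0.004], [0.999, 0.035, -0.002], [-0.002, -0.004, -1.0]]
ft_force: [1.4, 1.0, 1.0]
finger_gap: 0.0184
[-0.459  0.231  0.422  1.643 -0.096  1.292  1.586]
```

```bash
python3 -m crank '[[200,[-2.6,2,0],[0,0,0]],[200,[-2.6,2,0],[0,0,0]],[200,[-2.6,2,0],[0,0,0]],[200,[0,0,0],[0,0.12,0]],[200,[0,0,0],[0,0.12,0]],[200,[0,0,0],[0,0.12,0]],[200,[0,0,0],[0,0.12,0]],[200,[0,0,0],[0,0.12,0]],[200,[0,0,0],[0,0.12,0]],[200,[0,0,0],[0,0.12,0]]]'; python3 - <<'E'
from cell import arm
print(arm.observe()['joint_pos'].round(3))
E
```

```text
t: 2.65
tool_pos: [0.6123, -0.0717, 0.3345]
orientation: [[-0.033, 0.999, -0.019], [0.648, 0.036, 0.76], [0.761, 0.013, -0.649]]
ft_force: [0.8, -0.3, -0.5]
finger_gap: 0.0182
[ 0.263  0.605  0.301  1.38  -0.868  1.729  2.28 ]
```

```bash
python3 -m crank '[[200,[0,0,0],[0,0.12,0]],[200,[0,0,0],[0,0.12,0]],[200,[0,0,0],[0,0.12,0]],[200,[-2,0,1.5],[0,0,0]],[200,[-2,0,1.5],[0,0,0]],[200,[-2,0,1.5],[0,0,0]],[200,[-2,0,1.5],[0,0,0]],[200,[-2,0,1.5],[0,0,0]],[200,[0,0,0],[0,0,0]],[200,[0,0,0],[0,0,0]]]'; python3 - <<'E'
from cell import arm
import cv2
print(arm.observe()['joint_pos'].round(3))
cv2.imwrite("pics/s1.png",arm.capture("scene")[:,:,::-1])
E
```

```text
t: 3.48
tool_pos: [0.6112, -0.0421, 0.2026]
orientation: [[-0.007, 1.0, -0.016], [0.313, 0.017, 0.949], [0.95, 0.001, -0.313]]
ft_force: [0.2, -0.5, -0.6]
finger_gap: 0.0183
[ 0.383  0.89   0.183  1.503 -1.069  1.753  2.554]
```

View pics/s1.png

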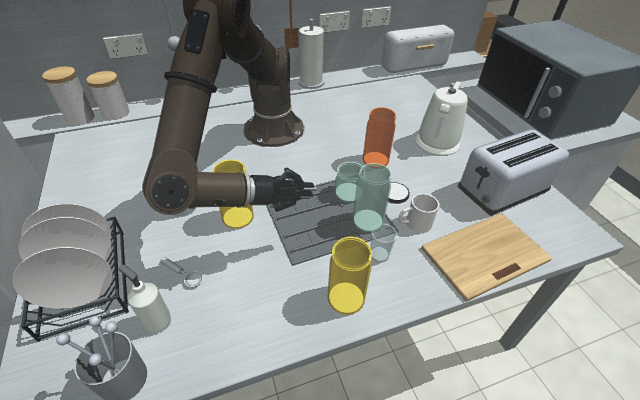

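```bash
python3 -m crank '[[200,[3.5,0,-1.2],[0,0,0]],[200,[3.5,0,-1.2],[0,0,0]],[200,[3.5,0,-1.2],[0,0,0]],[200,[0,0,-2],[0,-0.12,0]],[200,[0,0,0],[0,-0.12,0]],[200,[0,0,0],[0,-0.12,0]],[200,[0,0,0],[0,-0.12,0]],[200,[0,0,0],[0,-0.12,0]],[200,[0,0,0],[0,-0.12,0]],[200,[0,0,0],[0,-0.12,0]]]'; python3 - <<'E'
from h import *
np.set_printoptions(precision=4,suppress=True)
print('yellow base',ray('top',(384,246),.007),ray('scene',(238,217),.007))
E
```

```text
t: 4.37
tool_pos: [0.6123, -0.0796, 0.3416]
orientation: [[-0.001, 1.0, 0.019], [0.926, -0.006, 0.378], [0.378, 0.018, -0.926]]
ft_force: [0.2, 0.7, -0.8]
finger_gap: 0.0182
yellow base [ 0.4517 -0.2436  0.007 ] [ 0.4561 -0.2401  0.007 ]
```

```bash
python3 -m crank '[[200,[0,0,0],[0,-0.12,-0.035]],[200,[0,0,0],[0,-0.12,0]],[200,[0,0,0],[0,-0.12,0]],[200,[0,0,0],[0,-0.03,0]],[200,[4,0,0],[0,0,0]],[200,[4,0,0],[0,0,0]],[200,[4,0,0],[0,0,0]],[200,[4,0,0],[0,0,0]],[200,[4,0,0],[0,0,0]],[200,[4,0,0],[0,0,0]]]'; python3 - <<'E'
from cell import arm
import cv2
print(arm.observe()['joint_pos'].round(3))
cv2.imwrite("pics/w2.png",arm.capture("wrist")[:,:,::-1])
E
```

```text
t: 5.2
tool_pos: [0.6106, 0.1561, 0.3703]
orientation: [[-0.003, 0.997, 0.078], [1.0, 0.003, -0.012], [-0.013, 0.078, -0.997]]
ft_force: [0.8, 0.6, 0.5]
finger_gap: 0.0184
[-0.653  0.332  0.424  1.424 -0.105  1.341  1.34 ]
```

View pics/w2.png

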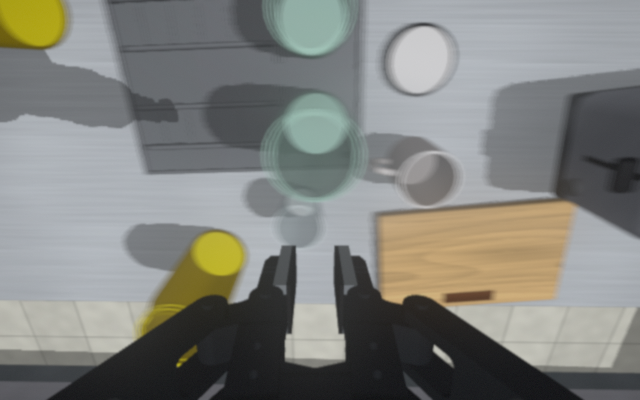

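```bash
python3 - <<'E'
from h import *
np.set_printoptions(precision=4,suppress=True)
a=cv2.imread("pics/w2.png")[80:220,240:400]; cv2.imwrite("pics/w2c.png",cv2.resize(a,None,fx=4,fy=4,interpolation=cv2.INTER_CUBIC))
for u in [(314,152),(314,157)]: print(ray('wrist',u,.208))
w=np.array([ray('wrist',u,.208) for u in [(261,155),(367,155),(314,203)]]);print(w)
th=np.linspace(0,2*np.pi,9)[:-1]
E
```

```text
[0.5935 0.1658 0.208 ]
[0.5983 0.1658 0.208 ]
[[0.5972 0.1161 0.208 ]
 [0.5956 0.2154 0.208 ]
 [0.6452 0.1665 0.208 ]]
```

View pics/w2c.png

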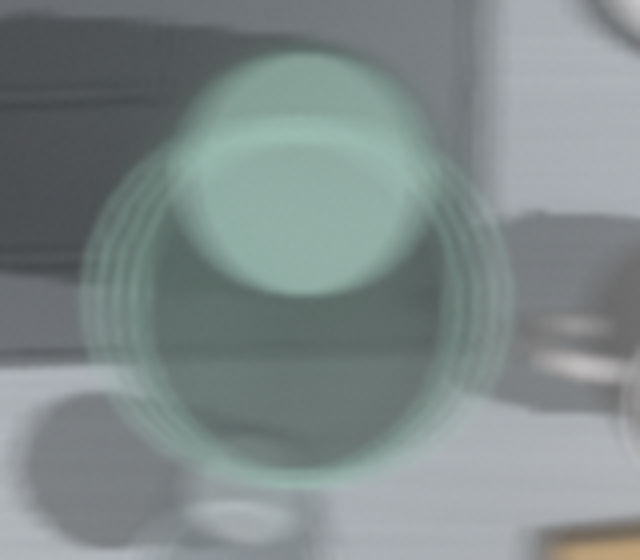

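```bash
python3 -m crank '[[200,[1,-0.5,0],[0.078,0,-0.035]],[200,[1,-0.5,0],[0,0,0]],[200,[0,0,2],[0,0,0]],[200,[0,0,2],[0,0,0]],[200,[0,0,2],[0,0,0]],[200,[0,0,1],[0,0,0]],[200,[0,0,0],[0,0,0]],[200,[0,0,0],[0,0,0]],[200,[0,0,0],[0,0,0]],[200,[0,0,0],[0,0,0]]]'; python3 - <<'E'
from cell import arm
import cv2
a=arm.capture("wrist");b=arm.capture("top")
cv2.imwrite("pics/w3.png",a[:,:,::-1])
cv2.imwrite("pics/t3.png",cv2.resize(b[145:275,195:365,::-1],None,fx=4.5,fy=4.5,interpolation=cv2.INTER_CUBIC))
E
```

```text
t: 6.08
tool_pos: [0.5991, 0.1905, 0.3127]
orientation: [[-0.043, 0.999, 0.02], [0.999, 0.043, 0.004], [0.004, 0.02, -1.0]]
ft_force: [-0.2, -0.1, -0.1]
finger_gap: 0.0185
```

View pics/w3.png

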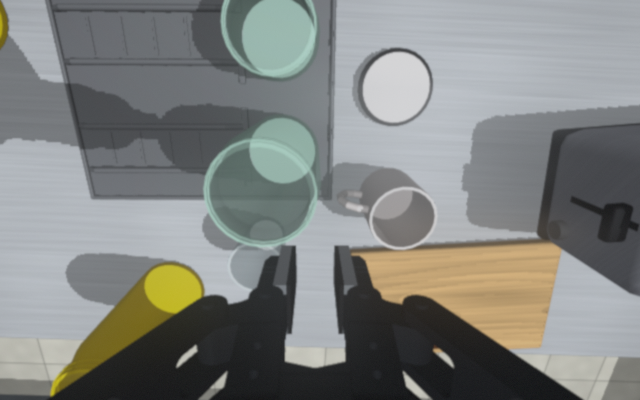

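View pics/t3.png

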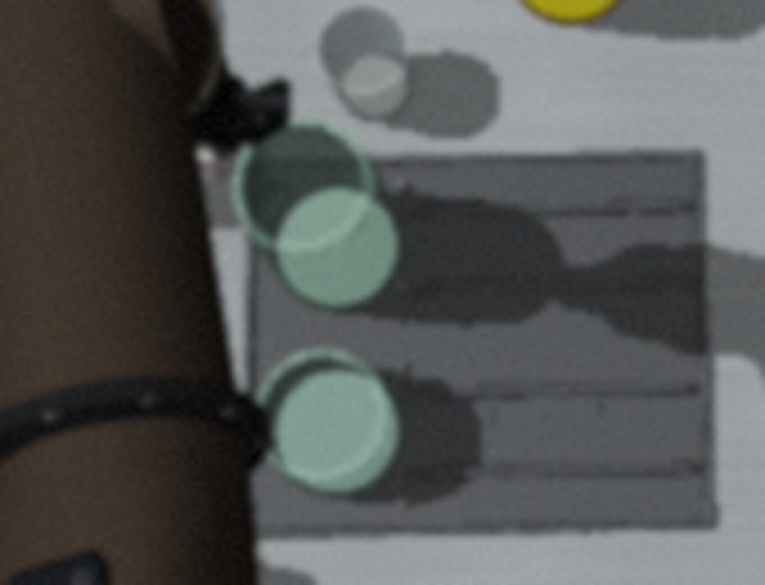

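```bash
python3 - <<'E'
from h import *
np.set_printoptions(precision=4,suppress=True)
for u in [(204,192),(318,192),(261,139),(261,247),(261,193)]: print(ray('wrist',u,.208))
print('base',ray('wrist',(283,151),.0075))
e=[(-.0371,.9993)]
c=np.array([.602,.1445]);
for c in ([.602,.1445],):
  P=[[c[0]+.0445*np.cos(t),c[1]+.0445*np.sin(t),.208] for t in np.linspace(0,2*np.pi,80)]
  print(proj('wrist',P).min(0),proj('wrist',P).max(0))
o=arm.observe();print(proj('wrist',[o['tool_pos']]))
E
```

```text
[0.5992 0.1034 0.208 ]
[0.5954 0.1935 0.208 ]
[0.5555 0.1488 0.208 ]
[0.6459 0.1479 0.208 ]
[0.5981 0.1484 0.208 ]
base [0.6022 0.1481 0.0075]
[199.821 141.378] [312.0144 247.5321]
[[314.5419 264.1804]]
```

```bash
python3 -m crank '[[200,[0,0,2.5],[0.02,0,0]],[200,[0,0,2.5],[0,0,0]],[200,[0,0,2],[0,0,0]],[200,[0,0,1.5],[0,0,0]],[200,[0,0,1],[0,0,0]],[200,[0,0,1],[0,0,0]],[200,[0,0,0.7],[0,0,0]],[200,[0,0,0.4],[0,0,0]],[200,[0,0,0],[0,0,0]],[200,[0,0,0],[0,0,0]]]'; python3 - <<'E'
from cell import arm
import cv2
a=arm.capture("wrist");b=arm.capture("scene")
cv2.imwrite("pics/w4.png",a[:,:,::-1])
cv2.imwrite("pics/s4.png",cv2.resize(b[120:270,290:450,::-1],None,fx=4,fy=4,interpolation=cv2.INTER_CUBIC))
E
```

```text
t: 7.02
tool_pos: [0.6047, 0.1926, 0.1979]
orientation: [[-0.043, 0.999, 0.011], [0.999, 0.043, 0.008], [0.008, 0.011, -1.0]]
ft_force: [0.2, -0.4, 0.3]
finger_gap: 0.0187
```

View pics/w4.png

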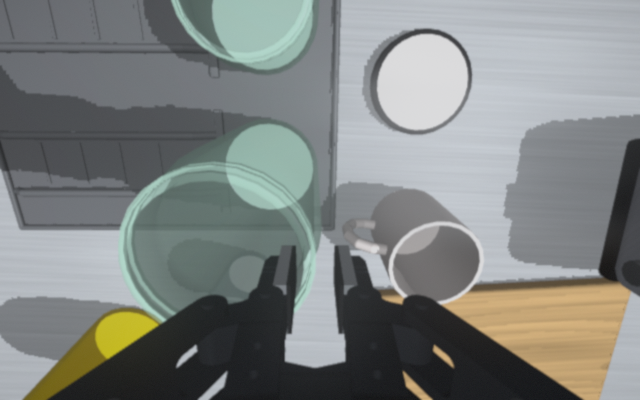

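View pics/s4.png

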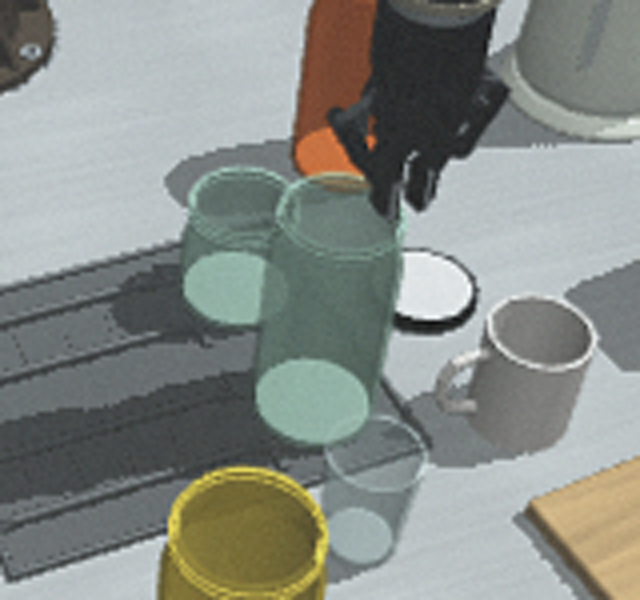

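```bash
cat > plan.py <<'E'
from h import *
from scipy.spatial.transform import Rotation as Ro
import sys
np.set_printoptions(precision=3,suppress=True)
xh=np.array([-.0371,.9993,0]);yh=np.array([.9993,.0371,0]);zh=np.array([0,0,1.])
PIV=np.array([.600+.0018,.098,.006]); r=.222; P0=23.5   # x at pivot
def pose(th,al,ins=.014,off=0.):
    a=np.radians(P0-th); W=PIV+r*(np.sin(a)*xh+np.cos(a)*zh)
    A=np.radians(al); xt=np.cos(A)*xh+np.sin(A)*zh; zt=np.sin(A)*xh-np.cos(A)*zh
    R=np.stack([xt,np.cross(zt,xt),zt],1)
    return W+ins*zt+off*xt,R
def step(th,al,n,**k):
    o=arm.observe();p,R=o['tool_pos'],np.array(o['orientation']).reshape(3,3)
    q,Q=pose(th,al,**k)
    rv=Ro.from_matrix(R.T@Q).as_rotvec()
    # average tool frame over the move
    Rm=R@Ro.from_rotvec(rv/2).as_matrix()
    d=Rm.T@(q-p)*100
    print('t',o['t'],'p',p,'tilt',np.degrees(np.arcsin(R[2,0])).round(1),'F',o['ft_force'],'gap',o['finger_gap'].__round__(4))
    print('goal',q,'total cm',d,'turn',rv,' per row',d/n,rv/n)
if __name__=='__main__':
    a=[float(v) for v in sys.argv[1:]]; kw={}
    if len(a)>3: kw['ins']=a[3]
    if len(a)>4: kw['off']=a[4]
    step(a[0],a[1],int(a[2]),**kw)
E
for a in "0 0 10" "10 7 10" "30 21 10" "60 42 10" "92 63 10"; do python3 plan.py $a|tail -1; done
```

```text
goal [0.599 0.186 0.196] total cm [-0.595 -0.658  0.259] turn [ 0.012 -0.008  0.006]  per row [-0.06  -0.066  0.026] [ 0.001 -0.001  0.001]
goal [0.6   0.151 0.208] total cm [-4.021 -0.661 -1.241] turn [0.011 0.114 0.007]  per row [-0.402 -0.066 -0.124] [0.001 0.011 0.001]
goal [0.603 0.078 0.214] total cm [-10.973  -0.674  -3.637] turn [0.011 0.358 0.008]  per row [-1.097 -0.067 -0.364] [0.001 0.036 0.001]
goal [ 0.606 -0.025  0.174] total cm [-21.116  -0.712  -5.614] turn [0.009 0.725 0.01 ]  per row [-2.112 -0.071 -0.561] [0.001 0.072 0.001]
goal [ 0.609 -0.096  0.081] total cm [-30.705  -0.772  -5.21 ] turn [0.007 1.091 0.012]  per row [-3.071 -0.077 -0.521] [0.001 0.109 0.001]
```

```bash
python3 -m crank '[[218,[0,-0.25,0.2],[0.01,0,0]],[218,[0,-0.25,0.2],[0,0,0]],[218,[0,-0.15,0.1],[0,0,0]],[218,[-0.15,0,0],[0,0,0]],[218,[-0.2,0,0],[0,0.005,0]],[218,[-0.3,0,0],[0,0.01,0]],[218,[-0.3,0,-0.1],[0,0.01,0]],[218,[-0.3,0,-0.1],[0,0.01,0]],[218,[-0.3,0,-0.1],[0,0.01,0]],[218,[-0.3,0,-0.1],[0,0.01,0]]]'; python3 plan.py 10 7 10
```

```text
t: 7.95
tool_pos: [0.5995, 0.1742, 0.1988]
orientation: [[-0.046, 0.999, 0.002], [0.996, 0.045, 0.071], [0.071, 0.005, -0.997]]
ft_force: [-0.2, 1.3, 0.4]
finger_gap: 0.0126
t 7.95 p [0.6   0.174 0.199] tilt 4.1 F [-0.202  1.294  0.351] gap 0.0126
goal [0.6   0.151 0.208] total cm [-2.169 -0.065 -1.127] turn [0.004 0.051 0.009]  per row [-0.217 -0.006 -0.113] [0.    0.005 0.001]
```

```bash
python3 -m crank '[[218,[-0.35,0,-0.13],[0,0.01,0]],[218,[-0.35,0,-0.13],[0,0.01,0]],[218,[-0.35,0,-0.13],[0,0.01,0]],[218,[-0.35,0,-0.13],[0,0.01,0]],[218,[-0.35,0,-0.13],[0,0.01,0]],[218,[-0.35,0,-0.13],[0,0.01,0]],[218,[-0.35,0,-0.13],[0,0.01,0]],[218,[-0.35,0,-0.13],[0,0.01,0]],[218,[-0.35,0,-0.13],[0,0.01,0]],[218,[-0.35,0,-0.13],[0,0.01,0]]]'; python3 plan.py 22 16 10;  python3 - <<'E'
from cell import arm
import cv2
b=arm.capture("scene")
cv2.imwrite("pics/s5.png",cv2.resize(b[120:270,290:450,::-1],None,fx=4,fy=4,interpolation=cv2.INTER_CUBIC))
E
```

```text
t: 8.78
tool_pos: [0.6017, 0.1329, 0.2092]
orientation: [[-0.044, 0.999, -0.002], [0.982, 0.044, 0.181], [0.181, 0.006, -0.983]]
ft_force: [-0.3, 1.0, 0.5]
finger_gap: 0.0123
t 8.7833 p [0.602 0.133 0.209] tilt 10.5 F [-0.262  1.049  0.482] gap 0.0123
goal [0.601 0.108 0.214] total cm [-2.328 -0.127 -1.091] turn [0.005 0.097 0.008]  per row [-0.233 -0.013 -0.109] [0.    0.01  0.001]
```

View pics/s5.png

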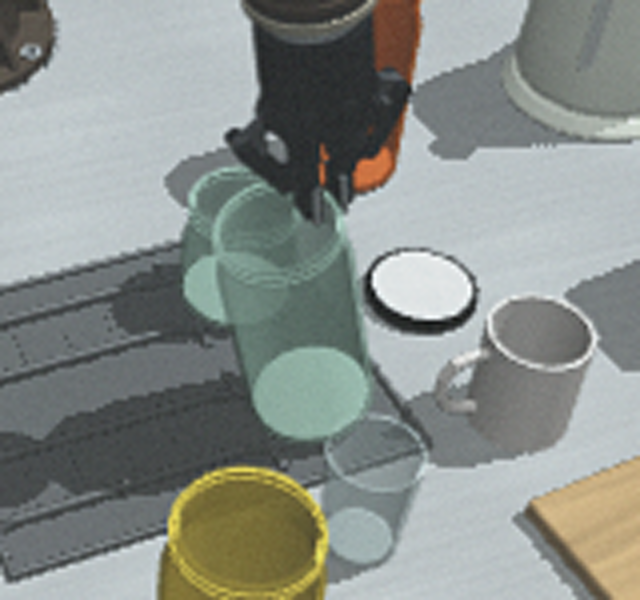

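```bash
python3 -m crank '[[218,[-0.3,0,-0.1],[0,0.012,0]],[218,[-0.3,0,-0.1],[0,0.012,0]],[218,[-0.3,0,-0.1],[0,0.012,0]],[218,[-0.3,0,-0.1],[0,0.012,0]],[218,[-0.3,0,-0.1],[0,0.012,0]],[218,[-0.3,0,-0.1],[0,0.012,0]],[218,[-0.25,0,-0.1],[0,0.012,0]],[218,[-0.25,0,-0.1],[0,0.012,0]],[218,[-0.25,0,-0.1],[0,0.012,0]],[218,[-0.25,0,-0.1],[0,0.012,0]]]'; python3 plan.py 30 25 10
```

```text
t: 9.67
tool_pos: [0.6028, 0.0986, 0.212]
orientation: [[-0.042, 0.999, -0.008], [0.95, 0.042, 0.309], [0.309, 0.005, -0.951]]
ft_force: [-0.1, 1.3, -0.2]
finger_gap: 0.0128
t 9.6667 p [0.603 0.099 0.212] tilt 18.0 F [-0.132  1.322 -0.227] gap 0.0128
goal [0.603 0.079 0.214] total cm [-1.769 -0.105 -0.898] turn [0.003 0.122 0.007]  per row [-0.177 -0.011 -0.09 ] [0.    0.012 0.001]
```

```bash
python3 plan.py 33 26 10; python3 -m crank '[[218,[-0.24,-0.01,-0.1],[0,0.013,0]],[218,[-0.24,-0.01,-0.1],[0,0.013,0]],[218,[-0.24,-0.01,-0.1],[0,0.013,0]],[218,[-0.24,-0.01,-0.1],[0,0.013,0]],[218,[-0.24,-0.01,-0.1],[0,0.013,0]],[218,[-0.24,-0.01,-0.1],[0,0.013,0]],[218,[-0.24,-0.01,-0.1],[0,0.013,0]],[218,[-0.24,-0.01,-0.1],[0,0.013,0]],[218,[-0.24,-0.01,-0.1],[0,0.013,0]],[218,[-0.24,-0.01,-0.1],[0,0.013,0]]]'; python3 plan.py 40 30 10;  python3 - <<'E'
from cell import arm
import cv2
b=arm.capture("scene");a=arm.capture("wrist")
cv2.imwrite("pics/w6.png",a[:,:,::-1])
cv2.imwrite("pics/s6.png",cv2.resize(b[120:270,290:450,::-1],None,fx=4,fy=4,interpolation=cv2.INTER_CUBIC))
E
```

```text
t 9.6667 p [0.603 0.099 0.212] tilt 18.0 F [-0.132  1.322 -0.227] gap 0.0128
goal [0.603 0.068 0.212] total cm [-2.865 -0.109 -1.196] turn [0.003 0.14  0.007]  per row [-0.286 -0.011 -0.12 ] [0.    0.014 0.001]
t: 10.5
tool_pos: [0.603, 0.0694, 0.2125]
orientation: [[-0.04, 0.999, -0.013], [0.896, 0.042, 0.442], [0.442, 0.006, -0.897]]
ft_force: [-0.2, -0.7, -0.1]
finger_gap: 0.0124
t 10.5 p [0.603 0.069 0.212] tilt 26.2 F [-0.248 -0.708 -0.081] gap 0.0124
goal [0.604 0.042 0.207] total cm [-2.687 -0.026 -0.787] turn [0.003 0.066 0.007]  per row [-0.269 -0.003 -0.079] [0.    0.007 0.001]
```

View pics/s6.png

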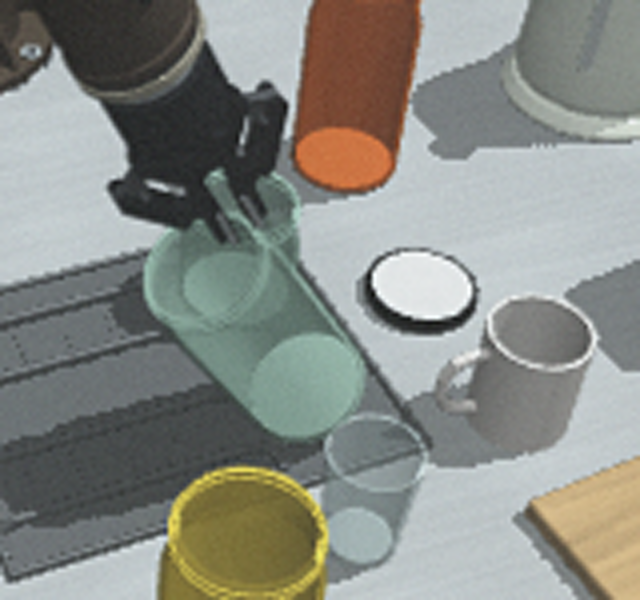

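View pics/w6.png

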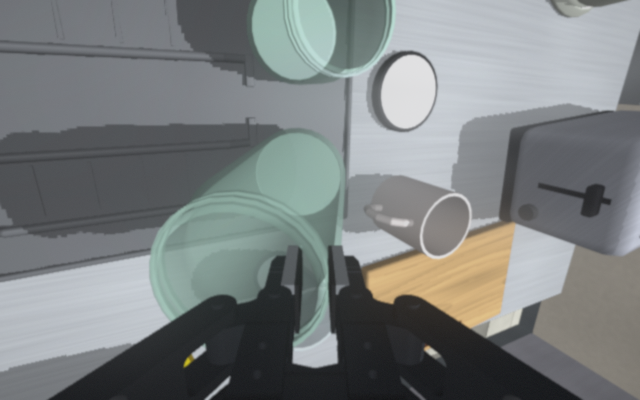

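```bash
python3 plan.py 43 34 10|tail -1; python3 -m crank '[[216,[-0.35,0,-0.1],[0,0.013,0]],[216,[-0.35,0,-0.1],[0,0.013,0]],[216,[-0.35,0,-0.1],[0,0.013,0]],[216,[-0.35,0,-0.1],[0,0.013,0]],[216,[-0.35,0,-0.1],[0,0.013,0]],[216,[-0.35,0,-0.1],[0,0.013,0]],[216,[-0.35,0,-0.1],[0,0.013,0]],[216,[-0.35,0,-0.1],[0,0.013,0]],[216,[-0.35,0,-0.1],[0,0.013,0]],[216,[-0.35,0,-0.1],[0,0.013,0]]]'; python3 plan.py 52 41 10
```

```text
goal [0.604 0.032 0.204] total cm [-3.571 -0.022 -1.095] turn [0.003 0.137 0.005]  per row [-0.357 -0.002 -0.109] [0.    0.014 0.001]
t: 11.43
tool_pos: [0.6048, 0.0306, 0.2027]
orientation: [[-0.038, 0.999, -0.019], [0.824, 0.042, 0.564], [0.565, 0.006, -0.825]]
ft_force: [0.2, -0.5, -0.4]
finger_gap: 0.0127
t 11.4333 p [0.605 0.031 0.203] tilt 34.4 F [ 0.201 -0.537 -0.426] gap 0.0127
goal [0.605 0.001 0.191] total cm [-3.064 -0.064 -0.83 ] turn [0.002 0.115 0.008]  per row [-0.306 -0.006 -0.083] [0.    0.012 0.001]
```

```bash
python3 -m crank '[[214,[-0.32,0,-0.08],[0,0.012,0]],[214,[-0.32,0,-0.08],[0,0.012,0]],[214,[-0.32,0,-0.08],[0,0.012,0]],[214,[-0.32,0,-0.08],[0,0.012,0]],[214,[-0.32,0,-0.08],[0,0.012,0]],[214,[-0.32,0,-0.08],[0,0.012,0]],[214,[-0.32,0,-0.08],[0,0.012,0]],[214,[-0.32,0,-0.08],[0,0.012,0]],[214,[-0.32,0,-0.08],[0,0.012,0]],[214,[-0.32,0,-0.08],[0,0.012,0]]]'; python3 plan.py 62 48 10;  python3 - <<'E'
from cell import arm
import cv2
b=arm.capture("scene");a=arm.capture("wrist")
cv2.imwrite("pics/w7.png",a[:,:,::-1])
cv2.imwrite("pics/s7.png",cv2.resize(b[120:270,250:450,::-1],None,fx=4,fy=4,interpolation=cv2.INTER_CUBIC))
E
```

```text
t: 12.27
tool_pos: [0.6063, -0.0032, 0.1876]
orientation: [[-0.035, 0.999, -0.023], [0.742, 0.042, 0.669], [0.669, 0.006, -0.743]]
ft_force: [0.7, -0.8, -0.6]
finger_gap: 0.0138
t 12.2667 p [ 0.606 -0.003  0.188] tilt 42.0 F [ 0.66  -0.803 -0.553] gap 0.0138
goal [ 0.607 -0.03   0.17 ] total cm [-3.093 -0.09  -0.653] turn [0.001 0.104 0.008]  per row [-0.309 -0.009 -0.065] [0.    0.01  0.001]
```

View pics/s7.png

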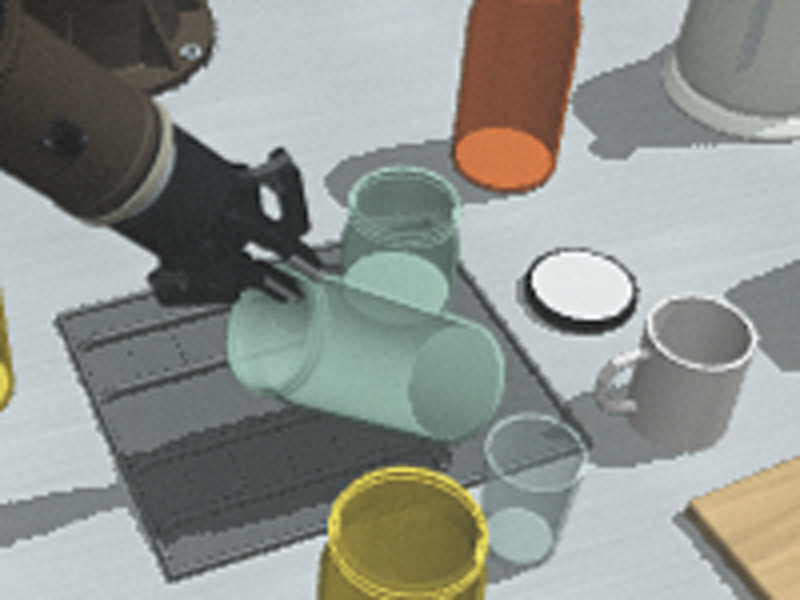

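View pics/w7.png

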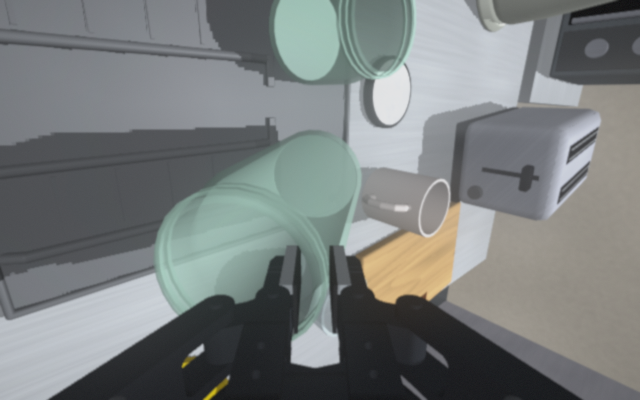

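```bash
python3 -m crank '[[210,[-0.3,0,-0.07],[0,0.013,0]],[210,[-0.3,0,-0.07],[0,0.013,0]],[210,[-0.3,0,-0.07],[0,0.013,0]],[210,[-0.3,0,-0.07],[0,0.013,0]],[210,[-0.3,0,-0.07],[0,0.013,0]],[208,[-0.3,0,-0.07],[0,0.013,0]],[208,[-0.3,0,-0.07],[0,0.013,0]],[208,[-0.3,0,-0.07],[0,0.013,0]],[208,[-0.3,0,-0.07],[0,0.013,0]],[208,[-0.3,0,-0.07],[0,0.013,0]]]'; python3 plan.py 70 56 10
```

```text
t: 13.2
tool_pos: [0.6078, -0.0315, 0.1696]
orientation: [[-0.032, 0.999, -0.028], [0.64, 0.042, 0.767], [0.768, 0.007, -0.641]]
ft_force: [0.2, 0.6, -0.9]
finger_gap: 0.0154
t 13.2 p [ 0.608 -0.032  0.17 ] tilt 50.2 F [ 0.154  0.573 -0.884] gap 0.0154
goal [ 0.607 -0.051  0.151] total cm [-2.672 -0.135 -0.465] turn [0.    0.102 0.008]  per row [-0.267 -0.013 -0.046] [0.    0.01  0.001]
```

```bash
python3 -m crank '[[206,[-0.28,-0.01,-0.06],[0,0.011,0]],[206,[-0.28,-0.01,-0.06],[0,0.011,0]],[206,[-0.28,-0.01,-0.06],[0,0.011,0]],[206,[-0.28,-0.01,-0.06],[0,0.011,0]],[206,[-0.28,-0.01,-0.06],[0,0.011,0]],[206,[-0.28,-0.01,-0.06],[0,0.011,0]],[206,[-0.28,-0.01,-0.06],[0,0.011,0]],[206,[-0.28,-0.01,-0.06],[0,0.011,0]],[206,[-0.28,-0.01,-0.06],[0,0.011,0]],[206,[-0.28,-0.01,-0.06],[0,0.011,0]]]'; python3 plan.py 79 62 10;  python3 - <<'E'
from cell import arm
import cv2
print(arm.observe()['joint_pos'].round(3))
b=arm.capture("scene");a=arm.capture("wrist")
cv2.imwrite("pics/w8.png",a[:,:,::-1])
cv2.imwrite("pics/s8.png",cv2.resize(b[120:270,250:450,::-1],None,fx=4,fy=4,interpolation=cv2.INTER_CUBIC))
E
```

```text
t: 14.03
tool_pos: [0.608, -0.0556, 0.1483]
orientation: [[-0.028, 0.999, -0.031], [0.541, 0.042, 0.84], [0.84, 0.007, -0.542]]
ft_force: [0.8, -0.2, -1.5]
finger_gap: 0.0164
t 14.0333 p [ 0.608 -0.056  0.148] tilt 57.2 F [ 0.798 -0.244 -1.511] gap 0.0164
goal [ 0.608 -0.072  0.125] total cm [-2.85  -0.061 -0.288] turn [-0.     0.084  0.008]  per row [-0.285 -0.006 -0.029] [-0.     0.008  0.001]
[ 0.39   0.833  0.111  1.527 -0.895  1.516  2.515]
```

View pics/s8.png

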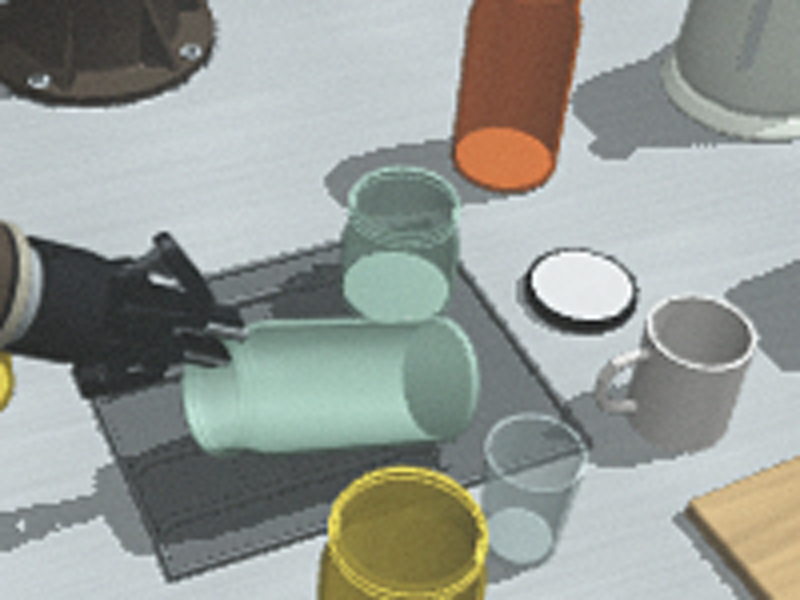

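View pics/w8.png

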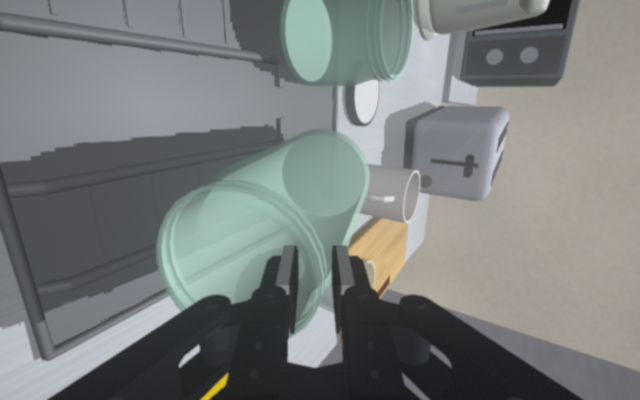

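```bash
python3 -m crank '[[204,[-0.22,0,-0.04],[0,0.008,0]],[204,[-0.22,0,-0.04],[0,0.008,0]],[204,[-0.22,0,-0.04],[0,0.008,0]],[204,[-0.22,0,-0.04],[0,0.008,0]],[204,[-0.22,0,-0.04],[0,0.008,0]],[204,[-0.22,0,-0.04],[0,0.008,0]],[204,[-0.22,0,-0.04],[0,0.008,0]],[204,[-0.22,0,-0.04],[0,0.008,0]],[204,[-0.22,0,-0.04],[0,0.008,0]],[204,[-0.22,0,-0.04],[0,0.008,0]]]'; python3 plan.py 83 65 10;  python3 - <<'E'
from cell import arm
import cv2
b=arm.capture("scene");a=arm.capture("wrist")
cv2.imwrite("pics/w9.png",a[:,:,::-1])
cv2.imwrite("pics/s9.png",cv2.resize(b[120:270,250:450,::-1],None,fx=4,fy=4,interpolation=cv2.INTER_CUBIC))
E
```

```text
t: 14.97
tool_pos: [0.609, -0.0713, 0.13]
orientation: [[-0.026, 0.999, -0.034], [0.466, 0.042, 0.884], [0.884, 0.008, -0.467]]
ft_force: [0.8, 0.0, -1.1]
finger_gap: 0.0172
t 14.9667 p [ 0.609 -0.071  0.13 ] tilt 62.2 F [ 0.753  0.028 -1.096] gap 0.0172
goal [ 0.608 -0.08   0.113] total cm [-1.95  -0.096 -0.051] turn [-0.001  0.05   0.009]  per row [-0.195 -0.01  -0.005] [-0.     0.005  0.001]
```

View pics/s9.png

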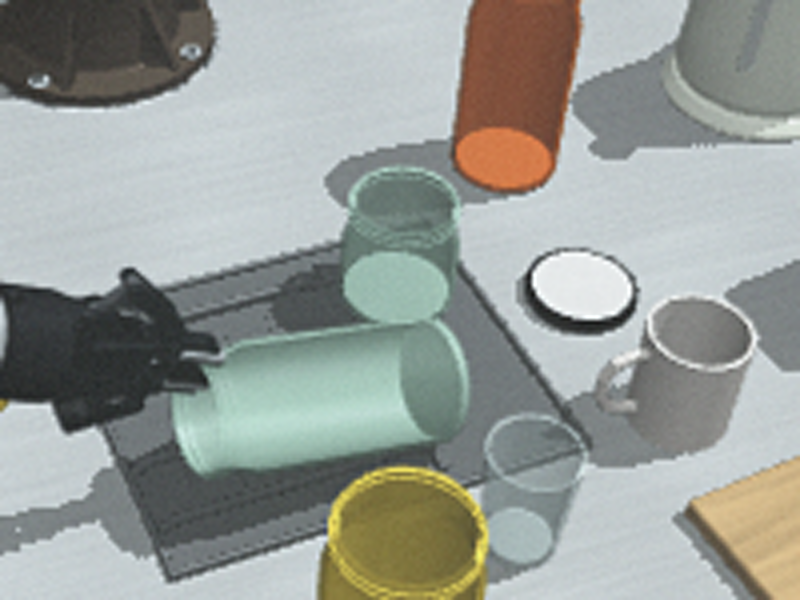

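View pics/w9.png

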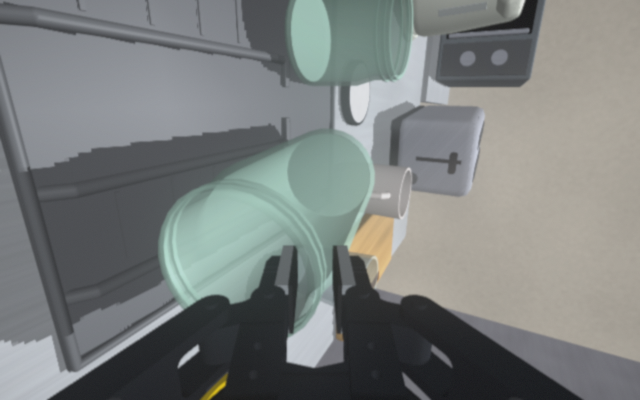

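```bash
python3 -m crank '[[202,[-0.18,-0.01,-0.02],[0,0.004,0]],[202,[-0.18,-0.01,-0.02],[0,0.004,0]],[202,[-0.18,-0.01,-0.02],[0,0.004,0]],[202,[-0.18,-0.01,-0.02],[0,0.004,0]],[202,[-0.18,-0.01,-0.02],[0,0.004,0]],[202,[-0.18,-0.01,-0.02],[0,0.004,0]],[202,[-0.18,-0.01,-0.02],[0,0.004,0]],[202,[-0.18,-0.01,-0.02],[0,0.004,0]],[202,[-0.18,-0.01,-0.02],[0,0.004,0]],[202,[-0.18,-0.01,-0.02],[0,0.004,0]]]'; python3 plan.py 88 66 10;  python3 - <<'E'
from cell import arm
import cv2
b=arm.capture("scene");a=arm.capture("wrist")
cv2.imwrite("pics/w10.png",a[:,:,::-1])
cv2.imwrite("pics/s10.png",cv2.resize(b[120:270,250:450,::-1],None,fx=4,fy=4,interpolation=cv2.INTER_CUBIC))
E
```

```text
t: 15.9
tool_pos: [0.6086, -0.0822, 0.1138]
orientation: [[-0.025, 0.999, -0.034], [0.428, 0.042, 0.903], [0.904, 0.008, -0.428]]
ft_force: [0.0, -0.8, -1.3]
finger_gap: 0.0176
t 15.9 p [ 0.609 -0.082  0.114] tilt 64.6 F [ 0.045 -0.834 -1.298] gap 0.0176
goal [ 0.609 -0.089  0.096] total cm [-1.928 -0.019  0.087] turn [-0.001  0.024  0.009]  per row [-0.193 -0.002  0.009] [-0.     0.002  0.001]
```

View pics/s10.png

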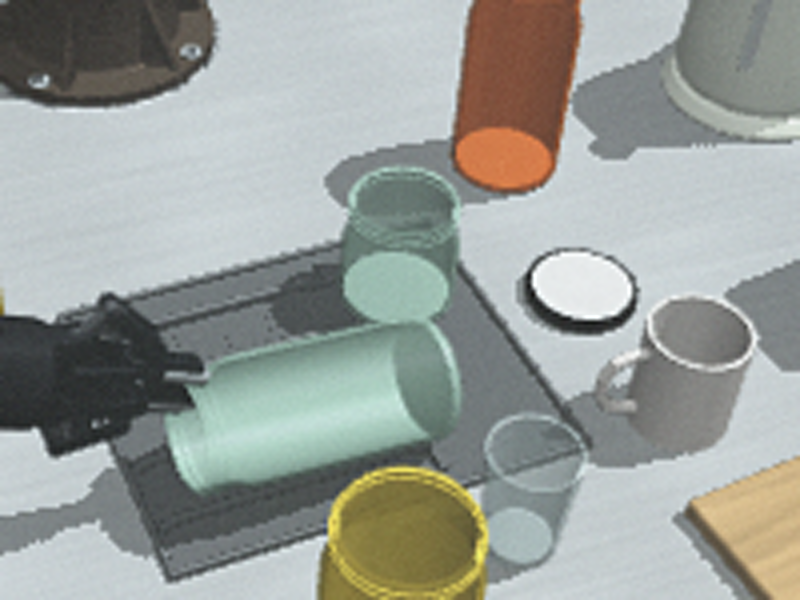

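View pics/w10.png

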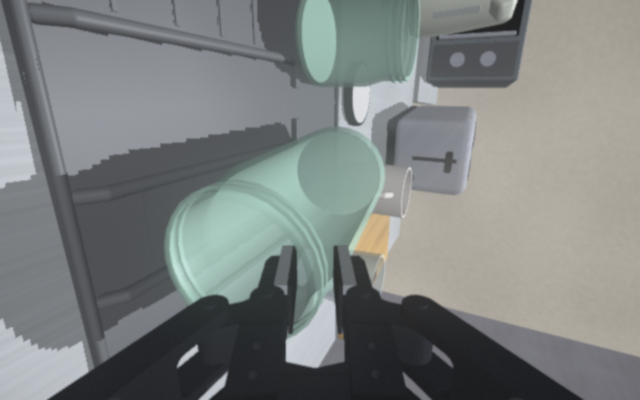

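```bash
python3 -m crank '[[202,[-0.12,-0.01,0],[0,0.002,0]],[202,[-0.12,0,0],[0,0.002,0]],[202,[-0.12,0,0],[0,0.002,0]],[202,[-0.12,0,0],[0,0.002,0]],[202,[-0.12,0,0],[0,0.002,0]],[202,[-0.12,0,0],[0,0.002,0]],[202,[-0.12,0,0],[0,0.002,0]],[202,[-0.12,0,0],[0,0.002,0]],[202,[-0.12,0,0],[0,0.002,0]],[202,[-0.12,0,0],[0,0.002,0]]]'; python3 plan.py 88 66 10;  python3 - <<'E'
from cell import arm
import cv2
b=arm.capture("scene");a=arm.capture("wrist")
cv2.imwrite("pics/w11.png",a[:,:,::-1])
cv2.imwrite("pics/s11.png",cv2.resize(b[120:270,250:450,::-1],None,fx=4,fy=4,interpolation=cv2.INTER_CUBIC))
E
```

```text
t: 16.83
tool_pos: [0.609, -0.0878, 0.102]
orientation: [[-0.025, 0.999, -0.035], [0.408, 0.042, 0.912], [0.913, 0.009, -0.409]]
ft_force: [-0.0, -0.4, -1.2]
finger_gap: 0.0177
t 16.8333 p [ 0.609 -0.088  0.102] tilt 65.9 F [-0.003 -0.37  -1.17 ] gap 0.0177
goal [ 0.609 -0.089  0.096] total cm [-0.629 -0.035  0.104] turn [-0.001  0.002  0.01 ]  per row [-0.063 -0.004  0.01 ] [-0.     0.     0.001]
```

View pics/s11.png

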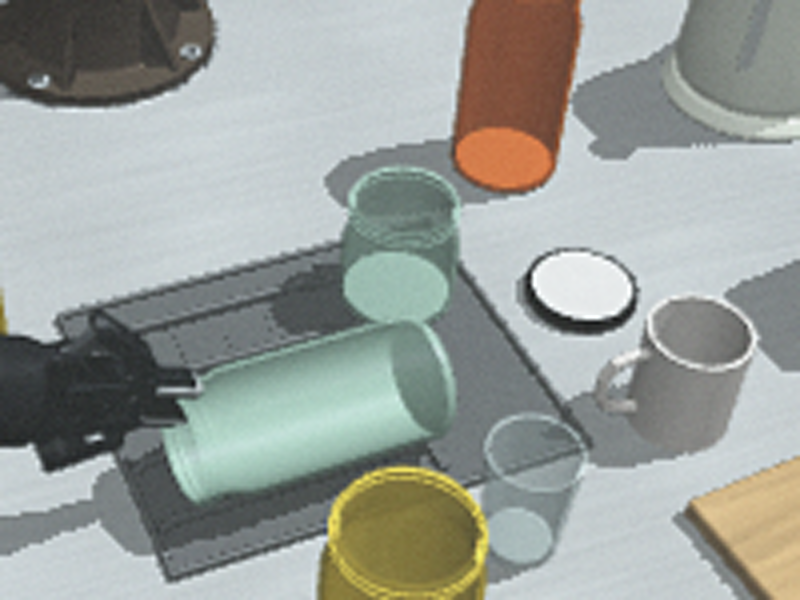

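View pics/w11.png

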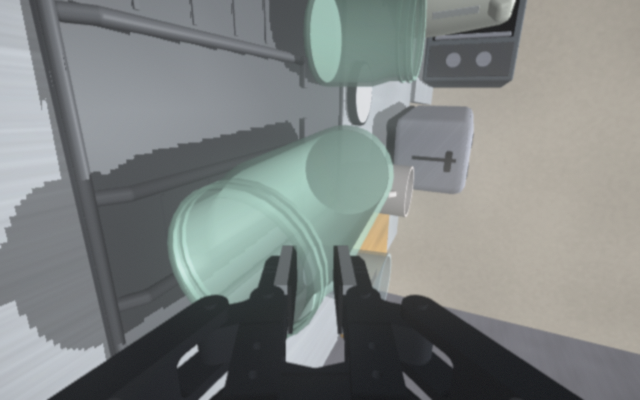

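```bash
python3 -m crank '[[198,[-0.09,-0.01,0],[0,0,0]],[198,[-0.09,0,0],[0,0,0]],[195,[-0.09,0,0],[0,0,0]],[195,[-0.09,0,0],[0,0,0]],[195,[-0.09,0,0],[0,0,0]],[195,[-0.09,0,0],[0,0,0]],[195,[-0.09,0,0],[0,0,0]],[195,[-0.09,0,0],[0,0,0]],[195,[0,0,0],[0,0,0]],[195,[0,0,0],[0,0,0]]]'; python3 plan.py 88 66 10;  python3 - <<'E'
from cell import arm
import cv2
b=arm.capture("scene");a=arm.capture("wrist")
cv2.imwrite("pics/w12.png",a[:,:,::-1])
cv2.imwrite("pics/s12.png",cv2.resize(b[120:270,250:450,::-1],None,fx=4,fy=4,interpolation=cv2.INTER_CUBIC))
E
```

```text
t: 17.77
tool_pos: [0.6092, -0.0902, 0.0956]
orientation: [[-0.026, 0.999, -0.035], [0.406, 0.043, 0.913], [0.913, 0.009, -0.407]]
ft_force: [0.7, 0.0, 0.2]
finger_gap: 0.0205
t 17.7667 p [ 0.609 -0.09   0.096] tilt 66.0 F [0.666 0.004 0.192] gap 0.0205
goal [ 0.609 -0.089  0.096] total cm [ 0.053 -0.044  0.058] turn [-0.001  0.     0.011]  per row [ 0.005 -0.004  0.006] [-0.     0.     0.001]
```

View pics/s12.png

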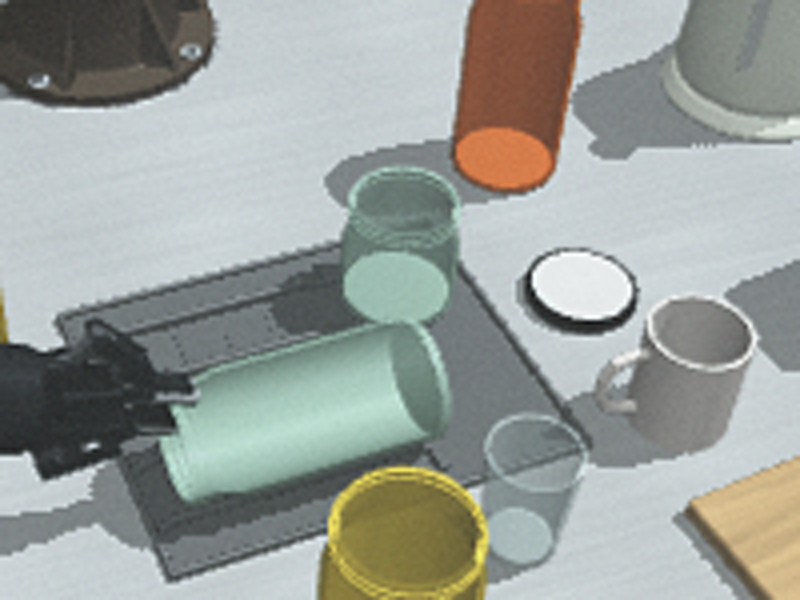

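View pics/w12.png

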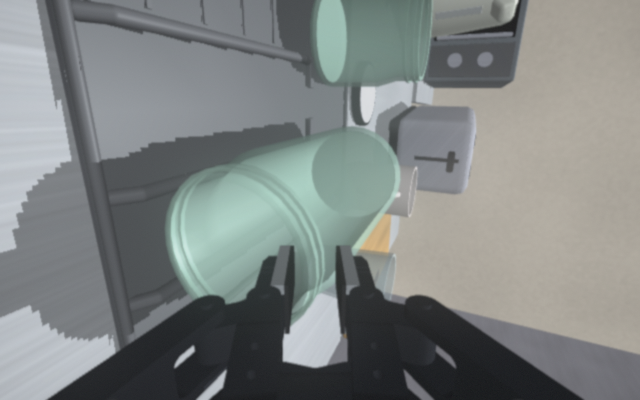

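```bash
python3 -m crank '[[195,[0,0,-0.3],[0,0,0]],[195,[0,0,-0.4],[0,0,0]],[195,[0,0,-0.5],[0,0,0]],[195,[0,0,-0.6],[0,0,0]],[195,[0,0,-0.8],[0,0,0]],[195,[0,0,-1],[0,0,0]],[195,[0,0,-1.2],[0,0,0]],[195,[0,0,-1.2],[0,0,0]],[195,[0,0,-1],[0,0,0]],[195,[0,0,0],[0,0,0]]]';  python3 - <<'E'
from cell import arm
import cv2
print(arm.observe()['joint_pos'].round(3))
b=arm.capture("scene");a=arm.capture("wrist")
cv2.imwrite("pics/w13.png",a[:,:,::-1])
cv2.imwrite("pics/s13.png",cv2.resize(b[120:270,250:450,::-1],None,fx=4,fy=4,interpolation=cv2.INTER_CUBIC))
E
```

```text
t: 18.7
tool_pos: [0.6117, -0.1627, 0.1277]
orientation: [[-0.025, 0.999, -0.034], [0.408, 0.041, 0.912], [0.912, 0.009, -0.409]]
ft_force: [-0.7, -0.7, 0.8]
finger_gap: 0.0201
[ 0.552  1.026  0.103  1.281 -0.888  1.748  2.547]
```

View pics/s13.png

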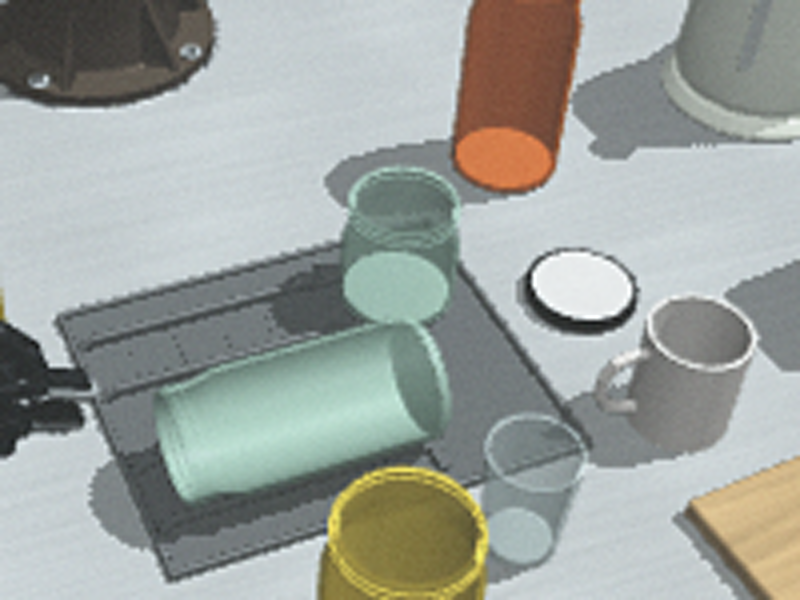

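View pics/w13.png

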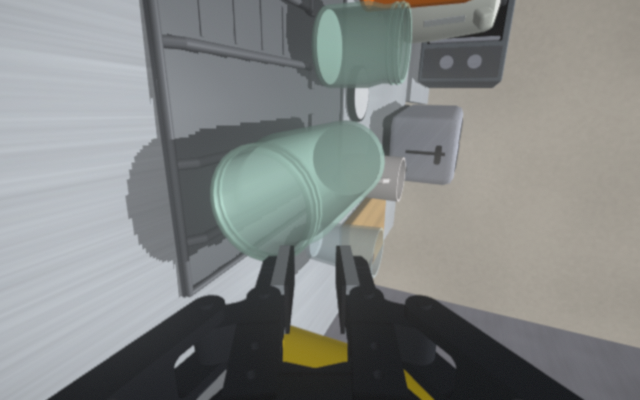

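```bash
python3 -m crank '[[195,[1.5,0,-0.7],[0,0,0]],[195,[2.5,0,-1.2],[0,0,0]],[195,[2.5,0,-1.2],[0,0,0]],[195,[2.5,0,-1.2],[0,0,0]],[195,[2.5,0,-1.2],[0,0,0]],[195,[1.5,0,-0.7],[0,0,0]],[195,[0,0,0],[0,0,0]],[195,[0,0,0],[0,0,0]],[195,[0,0,0],[0,0,0]],[195,[0,0,0],[0,0,0]]]';  python3 - <<'E'
from cell import arm
import cv2
b=arm.capture("scene");a=arm.capture("top")
cv2.imwrite("pics/t14.png",a[:,:,::-1]);cv2.imwrite("pics/s14.png",b[:,:,::-1])
cv2.imwrite("pics/t14c.png",cv2.resize(a[145:275,195:365,::-1],None,fx=4.5,fy=4.5,interpolation=cv2.INTER_CUBIC))
E
```

```text
t: 19.63
tool_pos: [0.6093, -0.1573, 0.2822]
orientation: [[-0.026, 0.999, -0.044], [0.4, 0.051, 0.915], [0.916, 0.006, -0.401]]
ft_force: [0.1, 0.3, -0.1]
finger_gap: 0.0202
```

View pics/s14.png

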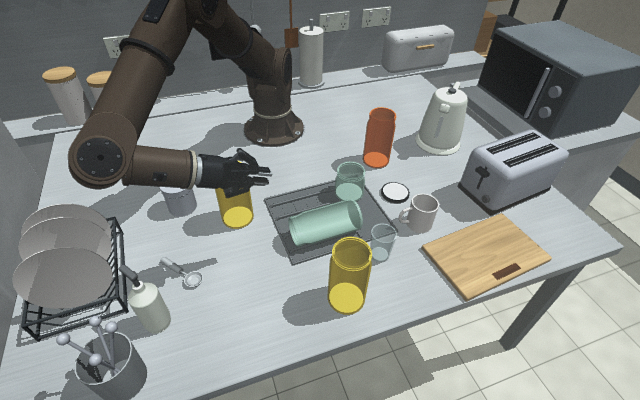

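View pics/t14c.png

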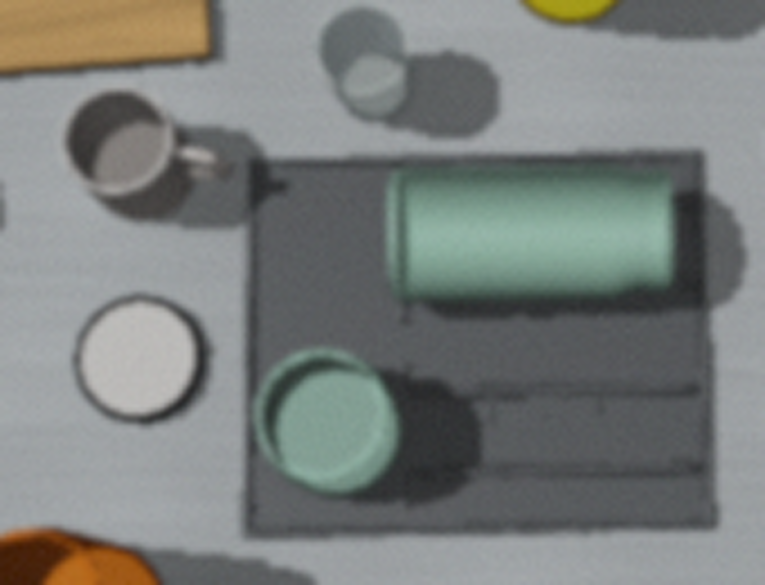

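```bash
python3 - <<'E'
from h import *
np.set_printoptions(precision=4,suppress=True)
xh=np.array([-.0371,.9993,0]);yh=np.array([-.9993,-.0371,0]);C=np.array([.5355,.0355,0])
def tr(n,p,z): 
    w=ray(n,p,z)-C; return np.array([w@xh,w@yh,z])
print('base',tr('top',T(398,236),.055),tr('top',T(388,236),.055),tr('top',T(407,172),.055),tr('top',T(398,299),.055))
print('mouth',tr('top',T(673,236),.055), 'sides at mouth',tr('top',T(672,177),.055),tr('top',T(672,292),.055))
print('stoprib mark',tr('top',T(405,315),.008))
print('long rib ends',tr('top',T(698,388),.014))
print('short',tr('top',T(337,432),.0075))
im=cv2.imread('pics/t14.png')
ax=[C+xh*x+yh*-.07+np.array([0,0,.055]) for x in (.06,-.145)]
print((proj('top',ax)-[195,145])*4.5)
E
```

```text
base [ 0.0565 -0.0684  0.055 ] [ 0.0639 -0.0686  0.055 ] [ 0.0498 -0.117   0.055 ] [ 0.0566 -0.0212  0.055 ]
mouth [-0.1461 -0.0644  0.055 ] sides at mouth [-0.1468 -0.1092  0.055 ] [-0.1441 -0.0224  0.055 ]
stoprib mark [ 0.0554 -0.0177  0.008 ]
long rib ends [-0.1636  0.043   0.014 ]
short [0.1063 0.0698 0.0075]
[[393.268  233.9933]
 [671.2517 228.6106]]
```

```bash
python3 -c "
from cell import arm
print(arm.observe()['ft_force'].round(2)); print(arm.hand_in())"
```

```text
[-0.1  -0.17 -1.05]
the job is handed in; nothing more can be done
None
```

The tall jar now lies on its side on the two long ribs of the far lane (stop_right), with its foot at the stop and its mouth pointing along the ribs. I handed the job in at about 19.7 s of the 54 s allowed.

I set one fingertip inside and one outside the jar's back wall, keeping 12–20 mm between the pads so it was never pinched. I pushed it past its balance and then carried it on the inner fingertip all the way down.

**Last checks:**
- **Settling:** the load on the fingers faded to about zero (0.2 N vertical) as the jar came to rest. It did not move when I drew the fingers out.
- **Foot and mouth:** in the final top view the foot is at tray x ≈ 57–60 mm (the stop is at 60 mm) and the mouth at x ≈ -146 mm.
- **Alignment:** the axis is at tray y ≈ -68 mm at the foot and -64 mm at the mouth (the lane centre is -70 mm). That is about a degree of skew, close to the measurement error.
- **Everything else:** the short jar, lid, mug and tumbler are at the same pixels in the top view as at the start. The teaspoon and the yellow and orange jars look unmoved in the scene view. The tea tin was partly hidden behind the arm in the last picture, so I did not check it closely.
- **Disagreement:** the cameras placed the standing jar 3–7 mm apart. I used the wrist camera's reading, and the loose finger gap covered the difference.
- **Force at hand-in:** the wrist force read -1.05 N vertically with nothing in contact. I take that as sensor noise.

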